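# Hold a scale's circuit board home in the corner of a test jig

### The job

Pick up the green circuit board from the blue mat, set it flat on the grey test jig and push it fully home into the jig's corner: its long side flush against the steel stop and the end with the white connector flush against the black contact stop. Finish while still gripping it and pressing it steadily (10 to 15 N each way, enough to overcome friction) against both stops at once, so the tester can read it; do not ram the stops, and leave the red board, the multimeter, the weight and the screwdriver where they are.

Things in the scene. Friction and masses are not known exactly. Their poses are not given: they have to be found in the camera images.
- green_board: green circuit board on an aluminium base, 120 (x) x 90 (y) x 6 mm thick, 0.2 to 0.4 kg. Origin: centre of its underside; z up, x along the long sides to the white connector (9 x 64 mm strip on the +x end, top 15 mm above the underside). Blue capacitors at x -35 and -48, y +34 mm, top 19 mm; other corner components below 12 mm. Bare beside the block on its +y and -y sides (25 mm wide)
- green_block (a point): centre of the yellow transformer block with steel top, rigid, 34 x 34 mm, that stands at the green board's centre from 6 to 40 mm above the board's underside (this point: 23 mm above it). The place to grip, best across the board's y
- green_connector (a point): middle of the outer face of the white connector, on the green board's +x end, 60 mm from the board's centre
- jig: fixed jig: grey flat bed 200 x 180 mm, top 25 mm above the table, with two stops 12 mm high on it. Origin: at table level, beneath the centre of a board that is home (bed spans x -120 to +80, y -110 to +70 mm from it); z up. The home board's axes are parallel to the jig's, its connector towards jig +x. White lines on the bed mark the home outline's other two sides
- corner (a point): on the jig's bed surface (25 mm above the table), the point where the planes of the two stop faces meet; the home board's centre lies 60 mm from it towards the jig's -x and 45 mm towards the jig's -y
- long_stop: steel rail 110 x 15 x 12 mm fixed on the jig's bed along the jig's +y side; its flat rigid face looks to the jig's -y, at jig y = +45 mm. Origin: centre of its underside; axes as the jig's
- contact_stop: black rail 15 x 80 x 12 mm with brass contacts on top, fixed on the jig's bed at the jig's +x end; its flat rigid face looks to the jig's -x, at jig x = +60 mm. Origin: centre of its underside; axes as the jig's
- mat: blue fixed anti-static mat 180 x 340 x 4 mm on which both boards lie; origin: centre of its underside; mat and jig may change sides
- red_board: bystander: a red board of the same shape with a black block (top 40 mm above its underside) and a grey connector, on the same mat
- multimeter: bystander: orange multimeter 85 x 160 x 43 mm; origin: centre of its underside
- weight: bystander: steel calibration weight with a knob, 38 mm diameter, 64 mm tall; origin: centre of its underside
- screwdriver: bystander: screwdriver with a red handle, 170 mm long, lying on the table
Things that resemble listed ones, but are neither listed nor needed, are in the scene too. Leave any purple look-alike of the green_board alone.

How it is judged:
By the outcome, as a careful person would: the job done as asked, in the order asked, and still so for the second after the job is handed in, while the arm keeps its last pose, push and grip.
It also fails if it takes over 64 s, if anything falls off the work surface, if the arm or the gripper's body presses on something with over 40 N, if the wrist force passes 120 N, or if a joint passes its speed limit or range.

### The arm

A 7-joint arm with a two-finger parallel gripper is mounted at the origin on the work surface. World frame = base frame: x ahead of the robot, y to its left, z up, the work surface at z = 0. Lengths are in m, angles in rad, forces in N, time in s.
With the tool pointing down it reaches from about 0.425 to 0.95 m from the base axis. Payload 4.7 kg.
Tool frame: the origin (TCP) lies on the centre line of the jaws, within the pads' length; the fingertips stand robot.nose_length ahead of it and the grasp point (between the pads) lies 8 mm behind it (robot.nose_length is the distance from the TCP to the fingertips, in m); z points along the fingers, y is the line along which they close (so a half turn about z gives the same grasp; the last joint's range is limited). The gripper opens to 85 mm and grips with 20 to 120 N. Pads are 22 mm wide; open, the fingers measure 114 mm over their backs; the gripper's body (76 mm by 85 mm) begins 54 mm behind the grasp point. The pads swing forward as they close: fully open they stand 13 mm farther back than shut.
Start: joints at [-1.303, 0.469, -0.049, 1.532, 0.024, 1.141, -0.082], TCP at [0.197, 0.646, 0.242] pointing down, gripper open.
Joint ranges: [-2.59, 2.59], [-0.33, 1.99], [-1.39, 1.29], [0.1, 2.45], [-1.04, 4.18], [0.21, 1.99], [-2.66, 2.66]. Speed limits (rad/s): [2.57, 2.57, 3.14, 3.14, 3.14, 3.14, 3.14].

### API

Orientations are given as [roll, pitch, yaw] about the fixed x, y, z axes, in that order (R = Rz(yaw) Ry(pitch) Rx(roll)).
In Python, from plant import robot gives the robot as it stands. Calls block until the motion is done:
- robot.goto(position, orientation): joint-space move of the TCP to a pose.
- robot.move_straight(position, vel=0.15, attitude=None, contact_N=None): straight line of the TCP; attitude=None keeps the orientation; vel is the mean speed in m/s. With contact_N (N) it stops when the force on the tool has changed by that much, and returns True; else False.
- robot.move_joints(angles): joint-space move.
- robot.grip(opening, strength=None): opening from 0.0 (shut) to 1.0 (fully open); strength is the grip in N (None keeps the last); returns when the fingers have stopped.
- robot.sleep(seconds).
- robot.inverse_kinematics(position, orientation): joint angles nearest the present ones, or None.
- robot.sense(): the state.
- robot.grab_frame(name): name is "scene" or "top" or "wrist"; returns a dict with "image" (480x640x3 uint8, red, green, blue), "range_z" (480x640 float32, m along the optical axis (not along the pixel's ray), 0 where there is no reading), "fx", "fy", "cx", "cy" (pixels), "R" (3x3) and "t" (3): a world point X has camera coordinates R X + t. Camera axes: x right, y down, z forward; pixel columns grow to the right and rows downward; lengths in m; the calibration is good to about 2 mm. A picture is of the moment at which its call begins.
A pose or a line that the arm cannot do raises robot.IKError and nothing moves.
- robot.close_job(): hands the job in; it is judged then, once.
The state is a dict: "t": time; "joint_pos": joint angles; "joint_velocities": joint speeds; "effort": joint torques, N m; "tcp_pos": TCP position; "tcp_rot": TCP orientation; "wrist_force": force on the tool from outside, world axes, zero at the start; "torque": the same for the moment, N m; "opening": opening from 0.0 (shut) to 1.0 (fully open); "gripper_force": force on a finger pad.
Only numpy, scipy, OpenCV 4.12 (cv2) and the standard library are available. Lean on these libraries where they do the work, as an engineer would, in place of code of your own. Each camera call takes 0.05 s, during which the arm holds its last target. There are 200 camera calls.

## Working session

There is one attempt and no reset: what is moved stays moved. The work goes in short steps, each a Python script; the robot and the scene stay as the last script left them, time stands still between calls to the robot, and variables do not carry over. Pictures are saved under pics/ and viewed, at most 10 in all, crops included, and the job is handed in when it is done.

```bash
ls; mkdir -p pics; python3 - <<'E'
from plant import robot
import cv2,numpy as np,pickle
d={}
for n in ("top","scene"):
    f=robot.grab_frame(n); d[n]=f
    cv2.imwrite(f"pics/{n}0.png",f["image"][:,:,::-1])
    C=-f["R"].T@f["t"]; print(n,C,f["R"].tolist(),f["fx"],f["cx"],f["cy"])
pickle.dump(d,open("d0.pkl","wb"))
s=robot.sense(); print(s); print(robot.nose_length)
E
```

```text
pics
top [ 0.22922359 -0.08280154  1.25854999] [[-0.059262495815905945, -0.9982371666349236, 0.0032427979199555167], [-0.9755518924724903, 0.05722643863787752, -0.21218774661645248], [0.21162812120087526, -0.015738293093762453, -0.9772235386274131]] 436.4117790765272 321.56973746727067 236.4539402935424
scene [ 1.09913368 -0.40738405  1.01980654] [[0.46509395279551274, 0.8852588647028882, -0.002087471676054951], [0.7189408013078631, -0.3790881762096396, -0.5825944377290748], [-0.5165382263568234, 0.26946038136060424, -0.8127603358857668]] 500.2278422345283 323.9086611906143 234.8953762193248
{'t': 0.1, 'joint_pos': array([-1.30291497,  0.46939667, -0.04858403,  1.53357352,  0.02410516,
        1.14101033, -0.08231542]), 'joint_velocities': array([-0.00015853, -0.00255038,  0.00063125, -0.00346966,  0.00033041,
       -0.00020547, -0.00012771]), 'effort': array([ 3.39553271e-04, -5.11521041e+01, -4.71653778e-02, -2.38391984e+01,
        1.07811365e-02,  4.40004864e-03, -4.35831168e-06]), 'tcp_pos': array([0.19724497, 0.64500694, 0.24134252]), 'tcp_rot': array([-3.13979199e+00,  7.26938592e-05,  2.84481735e+00]), 'wrist_force': array([-1.30448416, -0.01901548, -0.1691987 ]), 'torque': array([0.05094271, 0.0112305 , 0.0069321 ]), 'gripper_force': 0.0, 'opening': 1.0022770928007996}
0.011
```

View pics/top0.png

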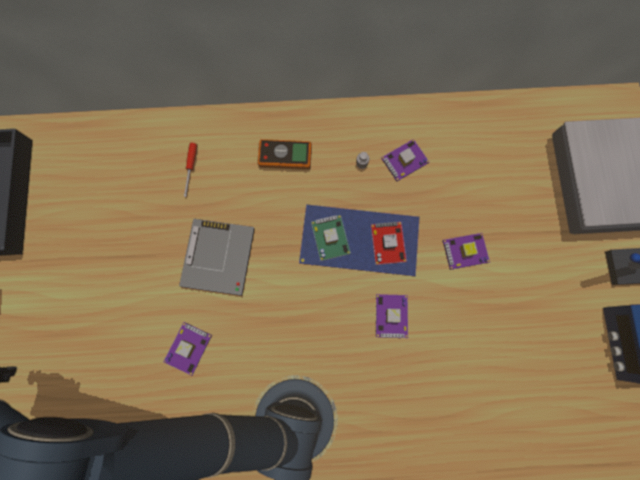

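View pics/scene0.png

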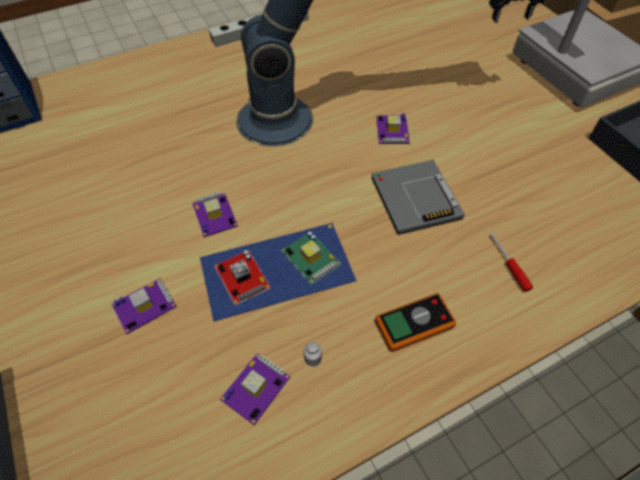

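The top view shows the green board at (331,238) with its white connector at the upper end (326,219), and the red board at (389,243). The jig is at (217,257), with the black brass-topped stop at (215,225) and the steel stop at (193,243). There are purple look-alikes at (406,158), (466,250), (392,316) and (186,349). Only the board at (331,238) is green and on the mat. The scene view agrees: green at (311,257), jig at (418,196).

```bash
cat > h.py <<'E'
import numpy as np,cv2
def ray(f,uv,z):
    uv=np.atleast_2d(np.asarray(uv,float)); C=-f["R"].T@f["t"]
    d=np.c_[(uv[:,0]-f["cx"])/f["fx"],(uv[:,1]-f["cy"])/f["fy"],np.ones(len(uv))]@f["R"]
    return C+d*((z-C[2])/d[:,2])[:,None]
def proj(f,X):
    c=np.atleast_2d(X)@f["R"].T+f["t"]; return np.c_[c[:,0]/c[:,2]*f["fx"]+f["cx"],c[:,1]/c[:,2]*f["fy"]+f["cy"]]
def mask(f,lo,hi):
    return cv2.inRange(cv2.cvtColor(f["image"],cv2.COLOR_RGB2HSV),lo,hi)
def biggest(m):
    return max(cv2.findContours(m,cv2.RETR_EXTERNAL,cv2.CHAIN_APPROX_NONE)[0],key=cv2.contourArea)
def rect(f,m,z):
    c=biggest(m)[:,0,:]; P=ray(f,c,z)[:,:2]
    (x,y),(w,h),a=cv2.minAreaRect((P*1000).astype(np.float32)); return x/1e3,y/1e3,w,h,a
def view(f,name,box=None,s=1):
    im=f["image"][:,:,::-1]
    if box: im=im[box[1]:box[3],box[0]:box[2]]
    cv2.imwrite(f"pics/{name}.png",cv2.resize(im,None,fx=s,fy=s,interpolation=cv2.INTER_CUBIC))
E
python3 - <<'E'
import pickle; from h import *
d=pickle.load(open("d0.pkl","rb")); f=d["top"]
m=np.zeros((480,640),np.uint8); g=mask(f,(45,70,30),(88,255,255)); m[205:270,300:365]=g[205:270,300:365]
m=cv2.morphologyEx(m,cv2.MORPH_CLOSE,np.ones((5,5)))
print("green",rect(f,m,.010))
m=np.zeros((480,640),np.uint8); g=mask(f,(0,0,40),(179,45,255)); m[200:310,165:270]=g[200:310,165:270]
print("jig",rect(f,m,.025))
print("block",ray(f,[(331,236)],.044),"conn",ray(f,[(326,219)],.019),"corner~",ray(f,[(200,229)],.025))
print("corner pts", ray(f,[(200,219),(254,226),(242,296),(181,291)],.025))
view(f,"crop1",(170,195,430,305),3)
E
```

```text
green (0.49427655029296874, -0.12893267822265625, 109.85062408447266, 84.71988677978516, 10.827473640441895)
jig (0.45678958129882813, 0.19971051025390624, 178.53793334960938, 196.91961669921875, 78.46778106689453)
block [[ 0.49199506 -0.12925893  0.044     ]] conn [[ 0.54917748 -0.11883584  0.019     ]] corner~ [[0.53909652 0.24803424 0.025     ]]
corner pts [[0.56908838 0.24802497 0.025     ]
 [0.53889419 0.09151651 0.025     ]
 [0.33866917 0.13048633 0.025     ]
 [0.36277563 0.30139795 0.025     ]]
```

View pics/crop1.png

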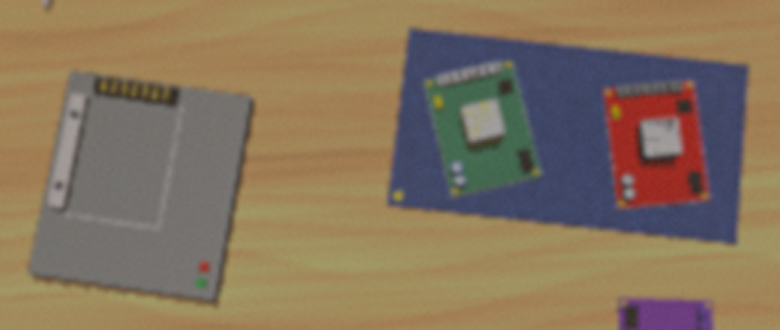

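The crop confirms it: green board at crop (483,128) with its connector on top and capacitors lower left, as described, and the red board next to it. Next I'll take a wrist look at the jig, then at the board.

```bash
python3 - <<'E'
from plant import robot
import pickle; from h import *
d={}
for n,p,y in (("jig",(.44,.21,.30),-.2),("brd",(.46,-.129,.30),.185)):
    best=None
    for k in (0,np.pi,-np.pi):
        q=robot.inverse_kinematics(p,[np.pi,0,y+k])
        print(n,k,None if q is None else np.round(q,2))
        if q is not None and (best is None or abs(q[6])<abs(best[0][6])): best=(q,y+k)
    robot.move_joints(best[0]); robot.sleep(.2)
    f=robot.grab_frame("wrist"); f["tcp"]=robot.sense()["tcp_pos"]; d[n]=f; view(f,"w_"+n)
    print(f["fx"],-f["R"].T@f["t"],f["tcp"],robot.sense()["t"])
pickle.dump(d,open("d1.pkl","wb"))
E
```

```text
jig 0 [-1.11  0.11  0.64  1.92 -0.07  1.14 -2.22]
jig 3.141592653589793 [-0.71  0.1   0.2   1.9  -0.02  1.14  0.86]
jig -3.141592653589793 [-0.71  0.1   0.2   1.9  -0.02  1.14  0.86]
395.0102029667918 [0.37584232 0.22373027 0.43168012] [0.43985217 0.21062991 0.29985485] 2.175
brd 0 [-0.39  0.09  0.62  1.93 -0.05  1.14 -1.13]
brd 3.141592653589793 [-0.31  0.08  0.53  1.93 -0.05  1.14  2.  ]
brd -3.141592653589793 [-0.31  0.08  0.53  1.93 -0.05  1.14  2.  ]
395.0102029667918 [ 0.52383668 -0.11635382  0.43180524] [ 0.46012847 -0.12856586  0.29996975] 4.1583
```

View pics/w_jig.png

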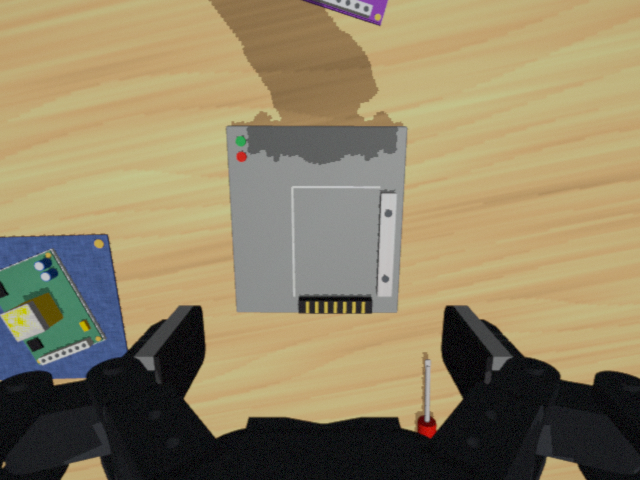

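View pics/w_brd.png

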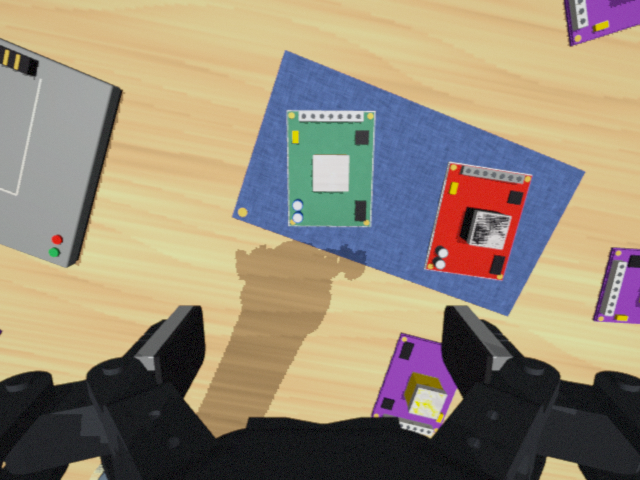

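The jig view shows the bed with outer corners near (227,126), (407,126), (397,312) and (236,312), and its black stop at (335,305) and steel stop at (388,243). The board view shows the green board with corners near (288,111) and (372,227), connector on top and a 50 px gap to the red board. Now I'll fit both, grasp and lift.

```bash
python3 - <<'E'
from plant import robot
import pickle,json; from h import *
d=pickle.load(open("d1.pkl","rb"))
def roi(m,b):
    o=np.zeros_like(m); o[b[1]:b[3],b[0]:b[2]]=m[b[1]:b[3],b[0]:b[2]]; return cv2.morphologyEx(o,cv2.MORPH_CLOSE,np.ones((7,7)))
f=d["brd"]; hs=cv2.cvtColor(f["image"],cv2.COLOR_RGB2HSV)
notblue=cv2.bitwise_not(mask(f,(98,60,0),(130,255,255)))
m=roi(mask(f,(45,70,30),(92,255,255)),(280,105,385,232)); R=rect(f,m,.010); print("green",R)
c=ray(f,[(288,111),(376,111),(372,227),(289,227)],.010)[:,:2]; print("eye",c.mean(0),np.degrees(np.arctan2(*((c[0]+c[1]-c[2]-c[3])[::-1]))))
bt=biggest(roi(mask(f,(0,0,150),(179,60,255)),(308,150,355,196))); (u,v),_,_=cv2.minAreaRect(bt); print("block",(u,v),ray(f,[(u,v)],.044)[0])
f=d["jig"]
m=roi(mask(f,(0,0,40),(179,40,225)),(215,115,415,320)); print("jig",rect(f,m,.025))
c=ray(f,[(227,126),(407,126),(397,312),(236,312)],.025)[:,:2]; print("eye",c.mean(0),np.degrees(np.arctan2(*((c[2]+c[3]-c[0]-c[1])[::-1]))),np.linalg.norm(c[0]-c[1]),np.linalg.norm(c[1]-c[2]))
# white outline corner at home (-60,-45), stop faces: px ~ (293,187),(379,...) 
o=ray(f,[(293,187),(380,297),(299,297),(380,187)],.025)[:,:2]; print("outline",o)
E
```

```text
green (0.4956602783203125, -0.1287840576171875, 116.7767105102539, 87.01896667480469, 10.18073558807373)
eye [ 0.49555238 -0.13022947] 10.181329999187746
block (330.5, 172.5) [ 0.49644825 -0.12867037  0.044     ]
jig (0.45730267333984376, 0.20059844970703125, 178.3292236328125, 198.56781005859375, 78.46749877929688)
eye [0.45743771 0.20088666] -11.80489520404248 0.1773535481046353 0.19841950987842213
outline [[0.41402821 0.18500859]
 [0.55088634 0.25284913]
 [0.53317182 0.16528602]
 [0.43168469 0.27235578]]
```

```bash
python3 - <<'E'
from plant import robot
from h import *
y=np.radians(10.2)+np.pi; y-=2*np.pi; p=np.array([.4962,-.1288])
o=[np.pi,0,y]
robot.goto([*p,.13],o)
robot.grip(.7)
hit=robot.move_straight([*p,.0245],vel=.08,contact_N=8)
s=robot.sense(); print(hit,s["tcp_pos"],s["wrist_force"],s["joint_pos"])
robot.grip(0,90); robot.sleep(.2)
s=robot.sense(); print(s["opening"],s["gripper_force"],s["tcp_pos"],s["wrist_force"])
robot.move_straight([*p,.06],vel=.06); robot.sleep(.3)
s=robot.sense(); print(s["opening"],s["gripper_force"],s["tcp_pos"],s["tcp_rot"],s["wrist_force"],s["torque"],s["t"])
view(robot.grab_frame("wrist"),"held")
E
```

```text
False [ 0.49661848 -0.12887927  0.02498443] [0.27276425 0.14959455 0.3250415 ] [ 0.05950508  0.51527717  0.14199424  2.09746062 -0.13702364  0.53621474
  2.05000782]
0.3900142862358925 89.91496324539185 [ 0.4965033  -0.12895884  0.02518631] [-1.46837239  0.4473701   6.02875585]
0.3866559638600704 89.41935181617737 [ 0.49603679 -0.12878498  0.05971797] [ 3.14143733e+00 -5.45676404e-04 -2.96357372e+00] [-0.22771511  0.39111179 -2.95688869] [-0.01798817 -0.02961129  0.01648223] 10.25
```

View pics/held.png

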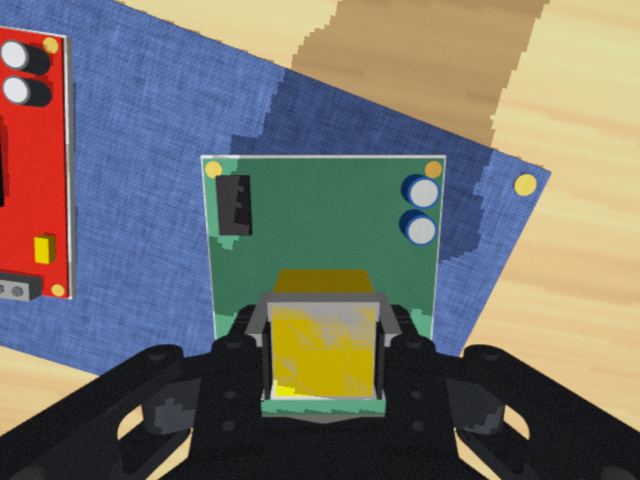

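The board is held level: its rear edge is at rows 155-156 across columns 202-445, square to the gripper. Next I'll carry it over and set it down 15 mm short of both stops.

```bash
cat > j.py <<'E'
import numpy as np
Y=np.radians(-11.53); c,s=np.cos(Y),np.sin(Y); RJ=np.array([[c,-s],[s,c]]); O=np.array([.4812,.2165])
ORI=[np.pi,0,Y+np.pi]
def P(x,y,z): return [*(O+RJ@np.array([x,y])/1e3),z]
def st(robot):
    q=robot.sense(); return np.round(np.r_[RJ.T@(q["tcp_pos"][:2]-O)*1e3,q["tcp_pos"][2]*1e3],2),np.round(np.r_[RJ.T@q["wrist_force"][:2],q["wrist_force"][2]],2),q
E
python3 - <<'E'
from plant import robot
from j import *; from h import view
a=robot.sense()["tcp_pos"]
robot.move_straight([a[0],a[1],.13],vel=.12)
robot.goto(P(-15,-15,.13),ORI)
robot.move_straight(P(-15,-15,.062),vel=.1); robot.sleep(.4)
p,f,q=st(robot); print("free",p,f,q["torque"],q["tcp_rot"],q["joint_pos"])
hit=robot.move_straight(P(-15,-15,.040),vel=.012,contact_N=4); robot.sleep(.3)
p,f,q=st(robot); print(hit,p,f,q["torque"],q["opening"],q["t"])
view(robot.grab_frame("wrist"),"down")
E
```

```text
free [-14.92 -14.9   62.26] [-0.3   0.36 -2.38] [0.00163424 0.01032373 0.05278035] [3.14125879e+00 3.63185348e-04 2.94045525e+00] [-0.60093449  0.44176174  0.1267134   2.09373764 -0.09439436  0.61079783
  0.96076116]
True [-15.01 -15.    46.2 ] [-0.33  0.4   5.74] [-0.06001188  0.01156915 -0.04819685] 0.38416638601279357 15.0667
```

View pics/down.png

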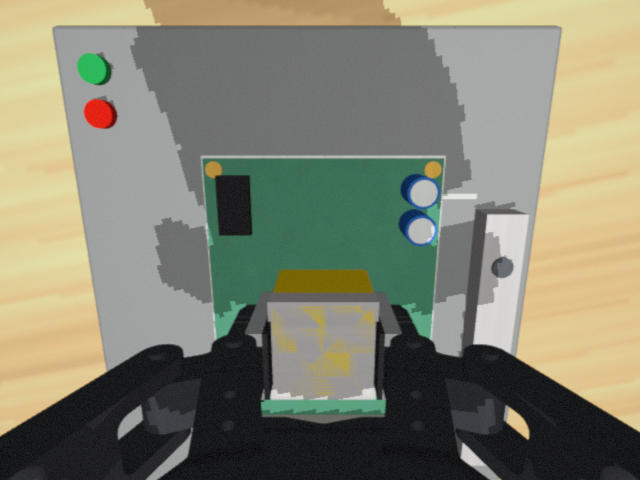

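The board is flat on the bed at 46.2 mm, square to the jig and short of the steel stop (rail at (500,270)). Now I'll ease the downforce and slide to the long stop, then to the contact stop.

```bash
python3 - <<'E'
from plant import robot
from j import *
z=.0463
robot.move_straight(P(-15,-15,z),vel=.01); print(*st(robot)[:2])
h=robot.move_straight(P(-15,8,z),vel=.015,contact_N=5); p,f,q=st(robot); print("y",h,p,f)
yc=p[1]
h=robot.move_straight(P(8,yc,z),vel=.015,contact_N=6); p,f,q=st(robot); print("x",h,p,f,q["torque"],q["opening"],q["t"])
E
```

```text
[-14.94 -14.95  46.28] [-0.61 -0.24 -0.12]
y True [-15.    -0.72  46.24] [-1.07  0.03  3.88]
x True [-14.9   -0.76  46.3 ] [-1.69 -0.23  3.3 ] [ 0.12364942 -0.1728673  -0.01941527] 0.38592712206212076 16.825
```

```bash
python3 - <<'E'
from plant import robot
from j import *
z=.0463
robot.sleep(.3); p,f,q=st(robot); print(p,f)
robot.move_straight(P(-15,-1.5,z),vel=.01); robot.sleep(.3); print("backed",*st(robot)[:2])
for y in (-1,-.5,0,.5):
    robot.move_straight(P(-15,y,z),vel=.01); robot.sleep(.15); p,f,q=st(robot); print(y,p,f,np.round(q["torque"],2))
    if f[1]<-7: break
E
```

```text
[-14.91  -0.77  46.28] [-0.77 -0.28  5.01]
backed [-14.82  -1.01  46.34] [0.36 2.99 0.92]
-1 [-14.86  -1.01  46.34] [0.37 1.76 1.77] [ 0.55 -0.49  0.08]
-0.5 [-14.89  -0.93  46.32] [-0.07 -0.19  2.97] [ 0.16 -0.41 -0.03]
0 [-15.    -0.86  46.31] [-0.56 -1.84  6.14] [-0.31 -0.33 -0.02]
0.5 [-15.02  -0.79  46.34] [ 0.1  -3.3   6.69] [-0.44 -0.27 -0.03]
```

```bash
cat >> j.py <<'E'
def servo(robot,cmd,tgt,n,gain=(.12,.12,.03),lim=(.5,.5,.1),dt=.1,every=5):
    """integrate force error (jig axes, N) into the position command (mm)"""
    cmd=np.array(cmd,float); log=[]
    for i in range(n):
        p,f,q=st(robot); log.append(np.r_[p,f])
        e=np.where(np.isnan(tgt),0,f-np.nan_to_num(tgt))
        cmd=cmd+np.clip(np.array(gain)*e,-np.array(lim),lim)
        robot.move_straight(P(cmd[0],cmd[1],cmd[2]/1e3),vel=.02); robot.sleep(dt)
        if i%every==every-1: print(np.round(cmd,2),p,f,np.round(q["torque"],2),round(q["t"],2),flush=True)
    return cmd
E
python3 - <<'E'
from plant import robot
from j import *
N=np.nan
c=servo(robot,[-15,.5,46.3],np.array([N,-7,1.]),12,every=3)
np.save("cmd.npy",c)
E
```

```text
[-15.     1.68  46.6 ] [-15.05  -0.65  46.4 ] [-0.09 -4.34  6.6 ] [-0.66 -0.26 -0.13] 19.98
[-15.     2.25  46.9 ] [-15.06  -0.58  46.44] [ 0.04 -5.29  4.97] [-1.03 -0.32 -0.15] 21.02
[-15.     2.63  47.17] [-15.04  -0.55  46.53] [ 1.86 -6.23  3.4 ] [-1.23 -0.41 -0.14] 22.07
[-15.     2.93  47.35] [-15.04  -0.54  46.55] [ 2.36 -5.79  3.03] [-1.33 -0.46 -0.11] 23.12
```

```bash
python3 - <<'E'
from plant import robot
from j import *
c=np.load("cmd.npy")
robot.move_straight(P(-3,c[1],c[2]/1e3),vel=.015); p,f,q=st(robot); print(p,f); c[0]=-3
for x in np.arange(-2.5,4,.5):
    robot.move_straight(P(x,c[1],c[2]/1e3),vel=.015); robot.sleep(.05); c[0]=x
    p,f,q=st(robot); print(x,p,f,round(q["t"],2))
    if f[0]<-6: break
np.save("cmd.npy",c)
E
```

```text
[-11.49  -0.79  46.95] [-18.65  -9.69  24.7 ]
-2.5 [-11.46  -0.75  46.96] [-20.16  -9.95  25.41] 24.73
```

The board stopped 11 mm short of where I expected, with 20 N on x. I'll back off and look.

```bash
python3 - <<'E'
from plant import robot
from j import *; from h import *
c=np.load("cmd.npy")
c[0]=-12; robot.move_straight(P(c[0],c[1],c[2]/1e3),vel=.03); robot.sleep(.2)
p,f,q=st(robot); print(p,f,q["tcp_rot"],q["torque"],q["opening"],q["t"],q["joint_pos"])
np.save("cmd.npy",c)
w=robot.grab_frame("wrist")["image"]; s=robot.grab_frame("scene"); t=robot.grab_frame("top")
u=proj(s,[P(0,0,.03)])[0].astype(int); v=proj(t,[P(0,0,.03)])[0].astype(int); print(u,v)
cr=lambda f,u,r:cv2.resize(f["image"][u[1]-r:u[1]+r,u[0]-r:u[0]+r],(400,400),interpolation=cv2.INTER_CUBIC)
im=np.hstack([cr(s,u,60),cv2.resize(w,(400,400))]); cv2.imwrite("pics/jam.png",im[:,:,::-1])
E
```

```text
[-12.54  -0.52  46.72] [ 1.6  -6.88  4.38] [-3.13326195 -0.00743583  2.93935875] [-1.26024937 -0.08277504 -0.04313396] 0.3836206060832448 25.3917 [-0.61649197  0.48469315  0.12397279  2.07011256 -0.0990909   0.60333692
  0.94422916]
[427 194] [210 247]
```

View pics/jam.png

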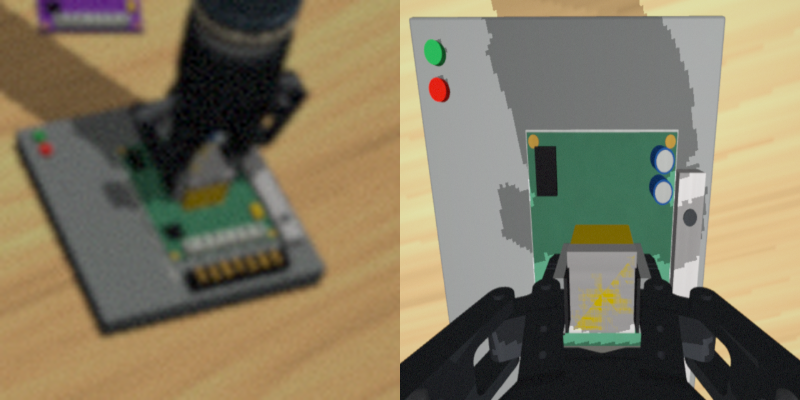

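The board is flush to the steel rail and nothing is in the way, with about 12 mm to go. The tool tilts under load (0.5°) and digs the board into the bed, so friction locks it. I'll unload, slide with almost no downforce, and servo the tool level along with the forces.

```bash
cat >> j.py <<'E'
from scipy.spatial.transform import Rotation as Ro
def servo2(robot,cmd,rv,tgt,n,gain=(.12,.12,.04),lim=(.6,.6,.15),dt=.05,every=5,ga=.4):
    """as servo, and integrates the attitude error (rotation vector, world) to keep the tool plumb"""
    cmd=np.array(cmd,float); D=Ro.from_euler("xyz",ORI); rv=np.array(rv,float)
    for i in range(n):
        p,f,q=st(robot)
        if max(abs(f[:2]))>17: print("high",f)
        e=np.where(np.isnan(tgt),0,f-np.nan_to_num(tgt))
        cmd=cmd+np.clip(np.array(gain)*e,-np.array(lim),lim)
        er=(D*Ro.from_euler("xyz",q["tcp_rot"]).inv()).as_rotvec()
        rv=np.clip(rv+ga*er,-.04,.04)
        robot.move_straight(P(cmd[0],cmd[1],cmd[2]/1e3),vel=.02,attitude=(Ro.from_rotvec(rv)*D).as_euler("xyz")); robot.sleep(dt)
        if i%every==every-1: print(np.round(cmd,2),p,f,np.round(er*1e3,1),np.round(rv*1e3,1),round(q["t"],2),flush=True)
    np.save("cmd.npy",np.r_[cmd,rv]); return cmd,rv
E
python3 - <<'E'
from plant import robot
from j import *
c=np.load("cmd.npy")
robot.move_straight(P(-13,-3,.0475),vel=.02,attitude=ORI); print(*st(robot)[:2])
robot.move_straight(P(-3,-3,.0475),vel=.03); robot.sleep(.15); p,f,q=st(robot); print(p,f,q["tcp_rot"])
robot.move_straight(P(-3,-3,.0462),vel=.01); robot.sleep(.1); p,f,q=st(robot); print(p,f,q["tcp_rot"],q["t"])
servo2(robot,[-3,-3,46.2],[0,0,0],np.array([-4,-4,-.5]),9,every=2)
E
```

```text
[-13.66  -2.92  47.1 ] [ 0.11  0.19 -3.41]
[-3.19 -3.03 47.44] [-0.28  0.24 -3.62] [-3.14148328e+00 -2.98953452e-04  2.94045257e+00]
[-3.03 -2.89 46.22] [-0.7   0.36 -2.7 ] [3.14147616e+00 4.29443060e-05 2.94051680e+00] 27.0083
[-2.47 -2.3  46.23] [-3.   -2.83 46.2 ] [-2.86 -2.52  2.33] [ 0.5 -1.   0.1] [ 0.1 -0.4 -0. ] 27.31
[-1.63 -1.49 46.26] [-1.91 -1.87 46.23] [-0.08  0.23 -1.04] [-0.3  0.6 -0.1] [0. 0. 0.] 27.91
[-0.98 -0.77 46.2 ] [-1.25 -1.16 46.23] [-1.46 -0.81 -0.41] [ 0.1 -0.2 -0. ] [-0.   0.2  0. ] 28.51
[-0.42 -0.21 46.28] [-0.87 -0.69 46.21] [-2.5  -2.12  0.72] [ 0.4 -0.9  0.1] [ 0.1 -0.2  0. ] 29.11
```

```bash
python3 - <<'E'
from plant import robot
from j import *
c=np.load("cmd.npy")
servo2(robot,c[:3],c[3:],np.array([-12.5,-12.5,-.5]),32,every=4,lim=(.45,.45,.15))
robot.sleep(.3); p,f,q=st(robot); print(p,f,q["t"])
E
```

```text
[ 1.35  1.68 46.95] [-0.84 -0.66 46.25] [-6.01 -6.37  3.18] [ 1.4 -2.4 -0. ] [ 1.9 -3.2  0.1] 30.61
[ 3.15  3.36 47.55] [-0.79 -0.58 46.3 ] [-8.65 -9.37  4.76] [ 1.5 -2.7 -0. ] [ 4.3 -7.6  0.2] 31.81
[ 4.34  4.31 48.15] [-0.78 -0.63 46.27] [-10.51 -11.76   5.64] [ 1.2 -2.2  0.1] [  6.4 -11.5   0.2] 33.01
[ 5.35  5.08 48.73] [-0.38 -0.61 46.3 ] [-10.37 -11.27   2.73] [ 0.8 -1.1  0. ] [  7.8 -13.9   0.2] 34.21
[ 6.75  5.62 49.05] [ 0.6  -0.61 46.33] [-10.35 -10.07   1.05] [ 0.4 -1.1  0.1] [  8.6 -15.    0.3] 35.41
[ 7.44  6.01 49.38] [ 0.6  -0.61 46.36] [-10.71 -11.58   1.25] [ 0.5 -1.   0. ] [  9.5 -16.9   0.4] 36.61
[ 7.66  6.12 49.56] [ 0.59 -0.58 46.34] [-12.02 -12.69   0.16] [ 0.2 -0.4 -0. ] [ 10.  -18.2   0.3] 37.81
[ 7.94  6.23 49.68] [ 0.59 -0.6  46.34] [-12.05 -12.59   0.5 ] [ 0.2 -0.5 -0. ] [ 10.2 -18.7   0.2] 39.01
[ 0.59 -0.58 46.35] [-12.33 -11.64   0.72] 39.6083
```

```bash
python3 - <<'E'
from plant import robot
from j import *; from h import *
c=np.load("cmd.npy")
servo2(robot,c[:3],c[3:],np.array([-13.5,-13.5,-.5]),14,every=4,lim=(.3,.3,.1))
robot.sleep(.4); p,f,q=st(robot); print(p,f,q["t"],q["opening"],q["gripper_force"],q["tcp_rot"])
w=robot.grab_frame("wrist")["image"]; s=robot.grab_frame("scene")
u=(432,200); cr=s["image"][u[1]-40:u[1]+40,u[0]-40:u[0]+40]
im=np.hstack([cv2.resize(cr,(400,400),interpolation=cv2.INTER_CUBIC),cv2.resize(w,(400,400))]); cv2.imwrite("pics/fin.png",im[:,:,::-1])
E
```

```text
[ 8.43  6.71 49.9 ] [ 0.61 -0.61 46.35] [-12.74 -12.43   1.15] [ 0.3 -0.7  0.1] [ 10.7 -19.7   0.3] 40.51
[ 8.58  6.96 50.02] [ 0.61 -0.6  46.36] [-12.72 -13.34   0.85] [ 0.3 -0.3  0. ] [ 11.2 -20.4   0.3] 41.71
[ 8.79  7.   50.1 ] [ 0.64 -0.63 46.35] [-13.7  -13.05  -0.43] [ 0.1 -0.4  0. ] [ 11.4 -21.    0.3] 42.91
[ 0.64 -0.59 46.36] [-13.18 -13.52  -0.48] 44.2083 0.38086333002995226 90.24653434753418 [-3.14156075e+00  9.85103061e-05  2.94029165e+00]
```

View pics/fin.png

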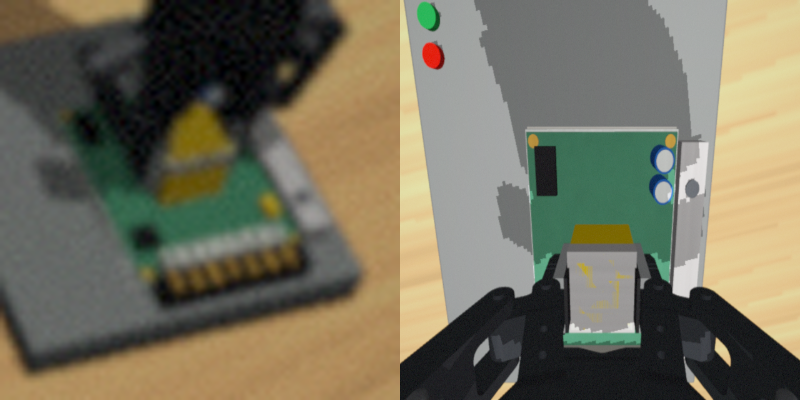

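Both edges look flush: connector against the brass-topped stop at (235,260) in the left half, long side against the steel rail at (680,200) in the right half. The rear edge looks slightly thicker, so I'll check flatness from depth, and hand in if it's flat.

```bash
python3 - <<'E'
from plant import robot
from j import *; from h import *
f=robot.grab_frame("wrist"); m=cv2.erode(mask(f,(45,70,30),(92,255,255)),np.ones((5,5))); m[:160]=0; m[300:]=0; m[:,:200]=0; m[:,450:]=0
g=mask(f,(0,0,40),(179,30,230)); g[:60]=0; g[140:]=0; g[:,:120]=0; g[:,500:]=0
C=-f["R"].T@f["t"]
for n,mm in (("board",m),("bed",g)):
    v,u=np.nonzero((mm>0)&(f["range_z"]>0)); Z=f["range_z"][v,u].astype(float)
    X=(np.c_[(u-f["cx"])/f["fx"]*Z,(v-f["cy"])/f["fy"]*Z,Z]-f["t"])@f["R"]
    q=(X[:,:2]-O)@RJ*1e3; z=X[:,2]*1e3
    k=abs(z-np.median(z))<4; A=np.c_[q[k],np.ones(k.sum())]; s=np.linalg.lstsq(A,z[k],rcond=None)[0]
    print(n,k.sum(),np.degrees(s[:2]),np.median(z),"z at x=-60:",s@[-60,0,1],"z at 0:",s[2])
p,F,q=st(robot); print(p,F,q["t"])
E
```

```text
board 22230 [-0.15946035  0.01628408] 31.427234486963016 z at x=-60: 31.501119858740694 z at 0: 31.334133375200818
bed 30285 [0.02080081 0.04483689] 25.238861129056332 z at x=-60: 25.252608012402767 z at 0: 25.274390574675465
[ 0.62 -0.57 46.35] [-12.95 -13.94  -0.13] 44.3583
```

```bash
python3 - <<'E'
from plant import robot
print(robot.close_job())
E
```

```text
the job is handed in; nothing more can be done
None
```

I handed the job in at 44 s with the green board flat in the jig's corner (within 0.2°), flush to both stops, still gripped and pressed with about 13 N each way at the wrist; its first slide jammed 12 mm short with 20 N on the tool, so I lifted it clear and redid it gently.

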